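Unbolt the spare-bulb case and slide its lid open

TASK

Two slide-lid wooden cases stand on the packing bench. Open the one with the blue lid, so that the spare lamp bulbs can be taken out: draw its bolt fully back, towards the robot, then slide the blue lid fully open, to the robot's left, and let go.

Things in the scene. Friction and masses are not known exactly. Their poses are not given: they have to be found in the camera images.
- blue_case_bolt_grip (a point): Centre of the upright black fin on the bolt, on the near side of the blue-lidded wooden case (136x200 mm, 90 high, fixed, yaw within 20 degrees; a like case has a yellow lid). Fin 12 mm thick along x, 26 along y, 36 high: top 18 above this point, bolt 18 below. Highest fixed part beside it: a rail 11 below. Axes: x into the case, away from the robot, z up. The bolt draws back along -x.
- blue_case_lid_grip (a point): Centre of the upright light-wood fin on the blue lid. Fin 12 mm thick along this point's y, 40 mm long along x, 36 mm high: top 18 mm above this point, lid surface 18 mm below, the rails beside the lid 12 mm below. Axes as the case: x away from the robot, y to the robot's left, z up. The lid opens along +y.
- blue_case_bolt (a joint): How far the bolt is drawn back, m: about 0 (up to 0.003) = locked, its tongue 10 to 13 mm deep in a notch of the lid's near edge; 0.030 = fully drawn, at its stop. Slides along -x of its grip point with about 2 N of friction, no spring: it stays where it is left.
- blue_case_lid (a joint): How far the blue lid is open, m: about 0 = shut, 0.090 = fully open, at its stop. Slides along +y of its grip point with about 2 N of friction, no spring. While the bolt is in the notch the lid moves no more than about 3 mm.

How it is judged (in metres and radians):
On the way, in this order (a step that is already met when the one before it is completed fails the run):
1. the bolt of the blue-lidded case is drawn back, its lid still shut (value of joint blue_case_bolt above 0.02 m and value of joint blue_case_lid below 0.01 m), for 0.1 s.
2. the blue lid is slid open (value of joint blue_case_lid above 0.072 m), for 0.1 s.
At the end, for the whole second after the job is handed in: The blue lid stands open by at least 72 of its 90 mm and at rest, and the bolt is still drawn back by at least 18 of its 30 mm (value of joint blue_case_bolt above 0.018 m and value of joint blue_case_lid above 0.072 m and velocity of joint blue_case_lid between -0.01 and 0.01 m/s); the robot touches nothing.
It also fails if it takes over 40 s, if anything falls off the work surface, if the arm or the gripper's body presses on something with over 40 N, if the wrist force passes 120 N, or if a joint passes its speed limit or range.

ROBOT

A 6-joint arm with a two-finger parallel gripper is mounted at the origin on the work surface; the furniture and walls round the work are solid. World frame = base frame: x ahead of the robot, y to its left, z up, the work surface at z = 0. Lengths are in mm, angles in rad, forces in N, time in s.
With the tool pointing down it reaches from about 275 to 825 mm from the base axis. Payload 4.9 kg.
Tool frame: the origin (TCP) lies on the centre line of the jaws, within the pads' length; the fingertips stand 25 mm ahead of it and the grasp point (between the pads) lies 6 mm ahead of it; x points along the fingers, y is the direction in which the jaws open and shut, and the axes are right-handed (so a half turn about x gives the same grasp; the last joint's range is limited). The gripper opens to 85 mm and grips with 20 to 120 N. Pads are 22 mm wide; open, the fingers measure 114 mm over their backs; the gripper's body (76 mm by 85 mm) begins 54 mm behind the grasp point. The pads swing forward as they close: fully open they stand 13 mm farther back than shut.
Start: joints at [-1.357, 0.326, -0.193, 1.052, 0, 1.437], TCP at [187.469, -517.082, 256.281] pointing down, gripper open.
Joint ranges: [-2.65, 2.65], [-0.97, 1.79], [-1.3, 1.35], [-1.93, 2.1], [-1.47, 1.37], [-3.14, 3.14]. Speed limits (rad/s): [2.57, 2.57, 3.14, 3.14, 3.14, 3.14].

INTERFACE

Orientations are given as a unit quaternion [w, x, y, z].
In Python, from rig import manip, vision gives the robot as it stands.
- The arm moves only by the shell command python3 -m jog 'ROWS' [OPENING]. ROWS is JSON, a list of rows, each a list of 4 numbers: the shift along the tool's x, y, z each as a share of 30 mm, from -1 to 1, then the turn about the tool's x as a share of 4 degrees, from -1 to 1. A call has 1 to 8 rows; each row shifts and turns the commanded pose from where the row before left it, along the tool's axes as they then stand; what a row does not reach is not made up. A row lasts 1/12 s, in which the tool goes at most 41.7 mm and 7.16 degrees, less where a joint would pass 70% of its speed; a pose out of reach is approached as far as the arm can. A call with a number of a shift or a turn outside -1 to 1 is refused whole. A call with a gripper value outside its range is refused whole. OPENING is the finger opening in mm, from 0 to 85.4, set as the call begins (- or left out, the last holds). The fingers move at their own pace and stop on an object; the grip force is fixed at half the most. Time passes only in rows, so rows that do not move let the fingers close. It gives the time, the measured TCP pose, the force and the opening at its end, in the units of the state.
- manip.get_obs(): the state, without advancing time (a new reading comes with each control period).
- vision.camera(name): name is "scene" or "side" or "wrist"; returns the picture (400x640x3 uint8, blue, green, red); there is no depth.
- vision.camera_model(name): a dict with "K" (3x3 intrinsics, pixels), "dist" ([k1, k2, p1, p2, k3] as OpenCV has them; the pictures are not rectified), "pose" (4x4, takes a point from camera to world coordinates). Camera axes: x right, y down, z forward; pixel columns grow to the right and rows downward; lengths in mm; the calibration is good to about 2 mm. A picture is of the moment at which its call begins: read the wrist's pose just before it. camera_model takes no time and is no camera call; for the wrist camera it gives the pose at the moment of the call.
- manip.finish_job(): hands the job in, once; it reports no verdict.
The state is a dict: "t": time; "q": joint angles; "joint_vel": joint speeds; "tau": joint torques, N m; "position": TCP position; "ee_rot": TCP orientation; "contact_force": force on the tool from outside, world axes, zero at the start; "ft_torque": the same for the moment, N m; "opening": finger opening in mm.
Only numpy, scipy, OpenCV 4.12 (cv2) and the standard library are available. Lean on these libraries where they do the work, as an engineer would, in place of code of your own. Each camera call takes 0.05 s, during which the arm holds its last target.

## Working session

There is one attempt and no reset: what is moved stays moved. The work goes in short steps, Python scripts to look and compute and a shell command to move; the robot and the scene stay as the last step left them, time stands still between calls to the robot, and variables do not carry over. Pictures are saved under pics/ and viewed, and the job is handed in when it is done.

```bash
mkdir -p pics; ls; python3 - <<'E'
from rig import manip, vision
import cv2
print(manip.get_obs())
for n in ["scene","side","wrist"]:
    cv2.imwrite(f"pics/{n}0.png",vision.camera(n))
    m=vision.camera_model(n);print(n,m)
E
```

```text
pics
{'t': 0.0, 'q': array([-1.35720189e+00,  3.26990864e-01, -1.93567732e-01,  1.05202322e+00,
        2.03904199e-05,  1.43659893e+00]), 'joint_vel': array([-0.00033459, -0.00129827, -0.00211644, -0.00271888, -0.00057803,
       -0.0012205 ]), 'tau': array([ 5.91599146e-04, -4.43401086e+01,  2.62438613e+01,  1.53591478e-02,
       -1.12784912e-04,  6.45710259e-06]), 'position': array([ 187.35431087, -516.53056925,  255.48236094]), 'ee_rot': array([-0.12171308, -0.69642419, -0.12297519,  0.69645989]), 'contact_force': array([-0.01769456,  0.22749285,  0.3913583 ]), 'ft_torque': array([-0.00386385,  0.00420051, -0.04758763]), 'opening': 85.47870338609845}
scene {'K': array([[501.11664529,   0.        , 315.95372761],
       [  0.        , 501.11664529, 201.59654157],
       [  0.        ,   0.        ,   1.        ]]), 'dist': array([-0.01839626,  0.        ,  0.        ,  0.        ,  0.        ]), 'pose': array([[-6.05868337e-01, -4.12788629e-01,  6.80094924e-01,
        -2.37896608e+02],
       [-7.95424662e-01,  2.98254710e-01, -5.27582918e-01,
         5.78342259e+02],
       [ 
[... 659 characters left out ...]
41180857e+02],
       [ 0.00000000e+00,  0.00000000e+00,  0.00000000e+00,
         1.00000000e+00]])}
wrist {'K': array([[304.10778378,   0.        , 322.19682851],
       [  0.        , 304.10778378, 204.86929029],
       [  0.        ,   0.        ,   1.        ]]), 'dist': array([-0.01913494,  0.        ,  0.        ,  0.        ,  0.        ]), 'pose': array([[ 3.40786133e-01, -9.04379551e-01, -2.56831540e-01,
         2.52762341e+02],
       [-9.40140570e-01, -3.28032659e-01, -9.23595291e-02,
        -4.92596969e+02],
       [-7.21063760e-04,  2.72932598e-01, -9.62032888e-01,
         3.73918346e+02],
       [ 0.00000000e+00,  0.00000000e+00,  0.00000000e+00,
         1.00000000e+00]])}
```

View pics/scene0.png

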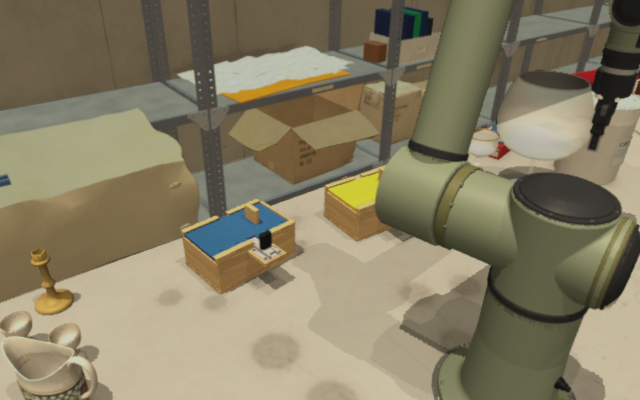

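View pics/side0.png

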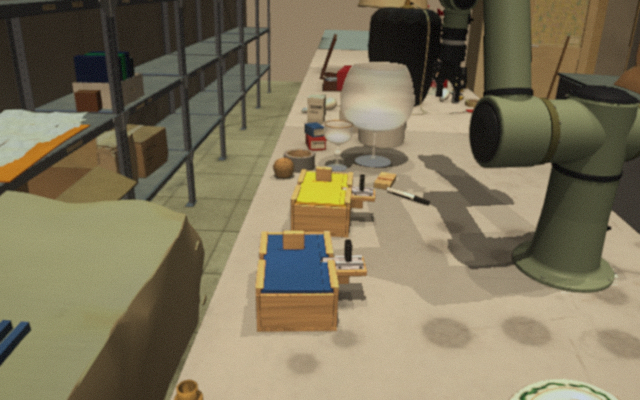

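View pics/wrist0.png

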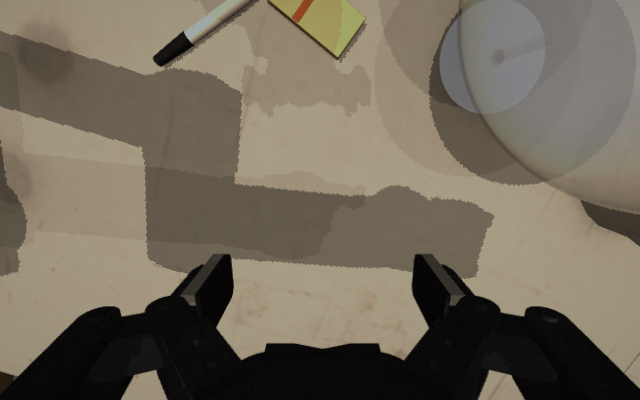

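Both fixed cameras see the blue case: scene around (240,240), bolt fin (265,240); side around (298,280), bolt fin (348,250). I'll enlarge both views.

```bash
python3 - <<'E'
import cv2
a=cv2.imread("pics/scene0.png")[190:300,170:310];cv2.imwrite("pics/sc_c.png",cv2.resize(a,None,fx=5,fy=5,interpolation=cv2.INTER_CUBIC))
a=cv2.imread("pics/side0.png")[220:340,245:380];cv2.imwrite("pics/si_c.png",cv2.resize(a,None,fx=5,fy=5,interpolation=cv2.INTER_CUBIC))
E
```

```text
(no output)
```

View pics/sc_c.png

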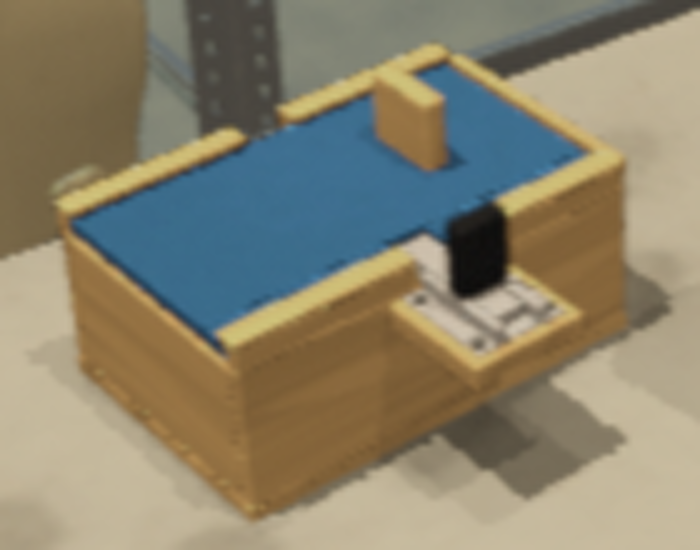

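View pics/si_c.png

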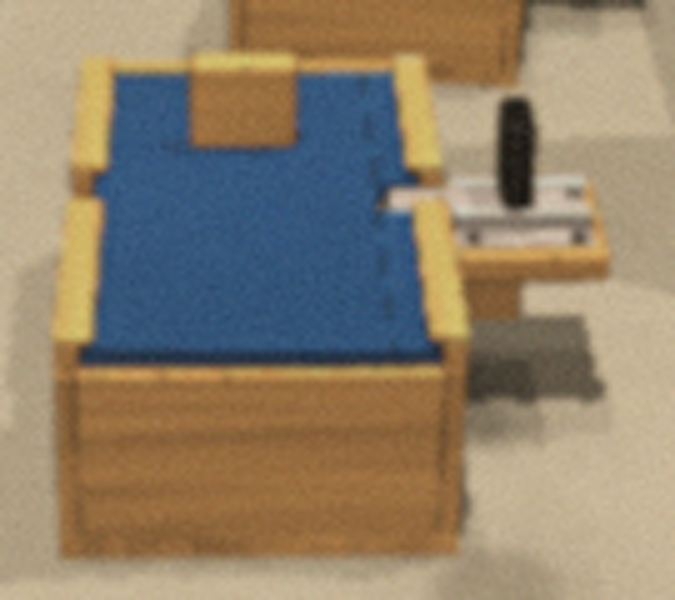

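```bash
cat > h.py <<'E'
import numpy as np, cv2
from rig import manip, vision
def und(n,p,m=None):
    m=m or vision.camera_model(n)
    u=cv2.undistortPoints(np.array([[p]],float),m["K"],m["dist"])[0,0]
    d=m["pose"][:3,:3]@np.array([u[0],u[1],1]); return m["pose"][:3,3],d/np.linalg.norm(d)
def tri(obs):
    A=np.zeros((3,3));b=np.zeros(3)
    for n,p in obs:
        o,d=und(n,p);P=np.eye(3)-np.outer(d,d);A+=P;b+=P@o
    x=np.linalg.solve(A,b)
    res=[np.linalg.norm((np.eye(3)-np.outer(d,d))@(x-o)) for o,d in [und(n,p) for n,p in obs]]
    return x,res
def onz(n,p,z):
    o,d=und(n,p); return o+d*(z-o[2])/d[2]
def proj(n,X):
    m=vision.camera_model(n);T=np.linalg.inv(m["pose"])
    return cv2.projectPoints(np.array(X,float).reshape(-1,3),cv2.Rodrigues(T[:3,:3])[0],T[:3,3],m["K"],m["dist"])[0].reshape(-1,2)
E
python3 - <<'E'
from h import *
np.set_printoptions(precision=1,suppress=True)
S=lambda x,y:("scene",(170+x/5-.4,190+y/5-.4)); D=lambda x,y:("side",(245+x/5-.4,220+y/5-.4))
for nm,a,b in [("bolt",S(477,251),D(516,152)),("bolttop",S(478,214),D(516,103)),("lid",S(410,118),D(243,100)),
 ("NLbot",S(255,517),D(457,552)),("FLbot",S(82,367),D(62,552)),("NRtop",S(622,158),D(410,58)),("FRtop",S(435,47),D(95,60))]:
    print(nm,*tri([a,b]))
print(onz(*S(625,330),0))
E
```

```text
bolt [474.2 153.2 102.1] [np.float64(0.3438597161987013), np.float64(0.34385971619876876)]
bolttop [474.8 151.4 120.1] [np.float64(1.3206686643538825), np.float64(1.3206686643538696)]
lid [575.9 123.2 102.5] [np.float64(0.28456924662871186), np.float64(0.28456924662875577)]
NLbot [490.5 253.5   1.7] [np.float64(0.9127173870951818), np.float64(0.9127173870950132)]
FLbot [624.  266.7   2.2] [np.float64(0.2743353506762724), np.float64(0.27433535067642173)]
NRtop [515.   53.7  87.6] [np.float64(0.5316639087138499), np.float64(0.5316639087137507)]
FRtop [639.2  72.5  90.5] [np.float64(0.04052137415370908), np.float64(0.04052137415381723)]
[508.1  57.8   0. ]
```

```bash
cat >> h.py <<'E'
from scipy.spatial.transform import Rotation as R
def pose():
    s=manip.get_obs(); return s,R.from_quat(np.roll(s["ee_rot"],-1)).as_matrix()
def plan(target,yaw_jaw):
    """shift in tool axes for current orientation, and turn about tool x (deg) so tool y is along yaw_jaw (mod 180)"""
    s,M=pose(); d=M.T@(np.array(target)-s["position"])
    y=M[:,1]; cur=np.degrees(np.arctan2(y[1],y[0])); w=yaw_jaw-cur
    w=(w+90)%180-90
    sg=-1 if M[2,0]<0 else 1   # tool x down: turn about it is -world z
    print("t",s["t"],"pos",s["position"].round(1),"tool x",M[:,0].round(3),"jaw",round(cur,1),"shift mm",d.round(1),"rows",(d/30).round(2),"turn",round(sg*w,1),"rows",round(sg*w/4,2),"q6",s["q"][5].round(2))
E
python3 - <<'E'
from h import *
np.set_printoptions(precision=1,suppress=True)
plan((474,152.5,200),6.8)
s,M=pose();print(M)
print("goblet base",onz("side",(373,162),0), "top", tri([("side",(377,65)),("scene",(560,75))]), onz("side",(377,65),200))
# overlay
for yaw in [6.8]:
    import math
    c,s_=math.cos(math.radians(yaw)),math.sin(math.radians(yaw))
    ex=np.array([c,s_,0]);ey=np.array([-s_,c,0])
    obs={(-1,1,0):(490.5,253.5),(1,1,0):(624,266.7),(-1,-1,90):(515,53.7),(1,-1,90):(639.2,72.5)}
    C=np.mean(list(obs.values()),0);print("C",C)
    C=np.r_[C,0]
    for n in("scene","side"):
        im=cv2.resize(cv2.imread(f"pics/{n}0.png"),None,fx=4,fy=4,interpolation=cv2.INTER_CUBIC)
        P=lambda a,b,z:C+ex*a+ey*b+[0,0,z]
        for z in(0,90):
            q=[P(a,b,z) for a,b in((-68,-100),(68,-100),(68,100),(-68,100))]
            cv2.polylines(im,[(proj(n,q)*4+1.5).round().astype(int)],True,(0,0,255),1)
        for pt in proj(n,[(474.2,153.2,102),(474.2,153.2,120),(474.2,153.2,84),(576,123.2,102.5),(576,123.2,120.5),(576,123.2,84.5)]):
            cv2.circle(im,tuple((pt*4+1.5).round().astype(int)),3,(0,255,0),-1)
        im=im[720:1240,640:1320] if n=="scene" else im[860:1380,940:1560]
        cv2.imwrite(f"pics/ov_{n}.png",im)
E
```

```text
t 0.15 pos [ 187.4 -516.6  255.7] tool x [-0.  0. -1.] jaw -70.1 shift mm [  56.5 -531.3 -497.5] rows [  1.9 -17.7 -16.6] turn -76.9 rows -19.22 q6 1.44
[[-0.   0.3 -0.9]
 [ 0.  -0.9 -0.3]
 [-1.  -0.  -0. ]]
goblet base [ 377.8 -645.6    0. ] top (array([ 384.4, -688.1,  315.7]), [np.float64(2.701918233470304), np.float64(2.701918233470213)]) [  324.4 -1498.    200. ]
C [567.2 161.6]
```

View pics/ov_scene.png

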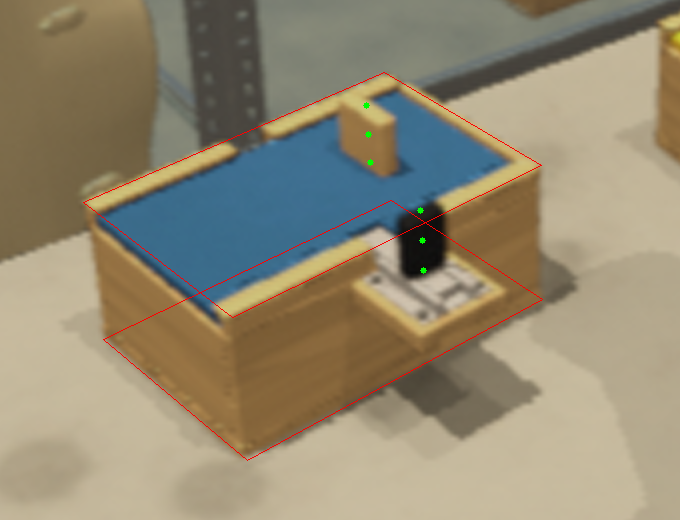

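View pics/ov_side.png

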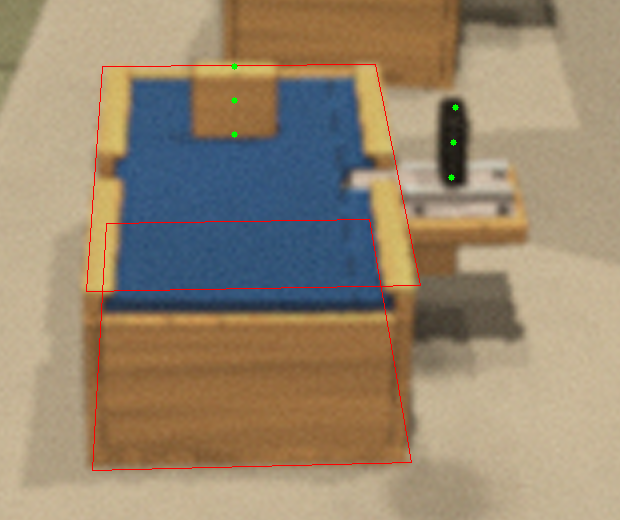

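```bash
python3 -m jog '[[0,-0.4,-0.4,0],[0,-0.74,-0.69,0],[0,-0.74,-0.69,0],[0,-0.74,-0.69,0],[0,-0.74,-0.69,0],[0,-0.74,-0.69,0],[0,-0.74,-0.69,0],[0,-0.74,-0.69,0]]' 40
python3 -m jog '[[0,-0.74,-0.69,0],[0,-0.74,-0.69,0],[0,-0.74,-0.69,0],[0,-0.74,-0.69,0],[0,-0.74,-0.69,0],[0,-0.74,-0.69,0],[0,-0.74,-0.69,0],[0,-0.74,-0.69,0]]'
python3 -c "
from h import *
plan((474,152.5,230),6.8)"
```

```text
t: 0.82
position: [278.1, -304.7, 256.1]
ee_rot: [0.122, 0.696, 0.122, -0.696]
contact_force: [0.5, 0.1, 0.2]
opening: 40.3
t: 1.48
position: [373.2, -81.3, 256.3]
ee_rot: [0.122, 0.696, 0.122, -0.696]
contact_force: [1.4, -0.7, -0.5]
opening: 39.7
t 1.4833 pos [373.2 -81.3 256.3] tool x [ 0. -0. -1.] jaw -70.1 shift mm [  26.3 -185.5 -174.4] rows [ 0.88 -6.18 -5.81] turn -76.9 rows -19.22 q6 2.39
```

```bash
python3 -m jog '[[0,-0.77,-0.72,0],[0,-0.77,-0.72,0],[0,-0.77,-0.72,0],[0,-0.77,-0.72,0],[0,-0.77,-0.72,0],[0,-0.77,-0.72,0],[0,-0.77,-0.72,0],[0,-0.77,-0.72,0]]'
python3 -m jog '[[0,0,0,-1],[0,0,0,-1],[0,0,0,-1],[0,0,0,-1],[0,0,0,-1],[0,0,0,-1],[0,0,0,-1],[0,0,0,-1]]'
python3 -m jog '[[0,0,0,-1],[0,0,0,-1],[0,0,0,-1],[0,0,0,-1],[0,0,0,-1],[0,0,0,-1],[0,0,0,-1],[0,0,0,-1]]'
python3 -m jog '[[0,0,0,-1],[0,0,0,-1],[0,0,0,-1],[0,0,0,-0.22],[0,0,0,0]]'
python3 -c "
from h import *
cv2.imwrite('pics/w1.png',vision.camera('wrist'))
plan((474,152.5,200),6.8)
print(proj('wrist',[(474,153,102),(474,153,120),(576,123,102.5),(576,123,120.5)]))"
```

```text
t: 2.15
position: [472.7, 151.5, 256.1]
ee_rot: [-0.123, -0.696, -0.122, 0.697]
contact_force: [0.4, -0.8, -0.1]
opening: 39.8
t: 2.82
position: [472.3, 149.8, 256.0]
ee_rot: [-0.311, -0.635, -0.311, 0.635]
contact_force: [-0.0, -0.8, 0.5]
opening: 40.0
t: 3.48
position: [472.3, 149.8, 256.0]
ee_rot: [-0.474, -0.525, -0.474, 0.525]
contact_force: [0.4, -0.3, -0.2]
opening: 40.2
t: 3.9
position: [472.4, 149.8, 256.1]
ee_rot: [0.528, 0.47, 0.529, -0.47]
contact_force: [0.0, 0.2, -1.4]
opening: 39.6
t 3.95 pos [472.4 149.8 256.1] tool x [-0.  0. -1.] jaw 6.7 shift mm [56.1  1.9 -2.5] rows [ 1.87  0.06 -0.08] turn -0.1 rows -0.02 q6 1.61
[[323.97462462 193.71341106]
 [324.11029868 198.69306936]
 [425.71950798 236.065841  ]
 [432.23147775 243.49082774]]
```

View pics/w1.png

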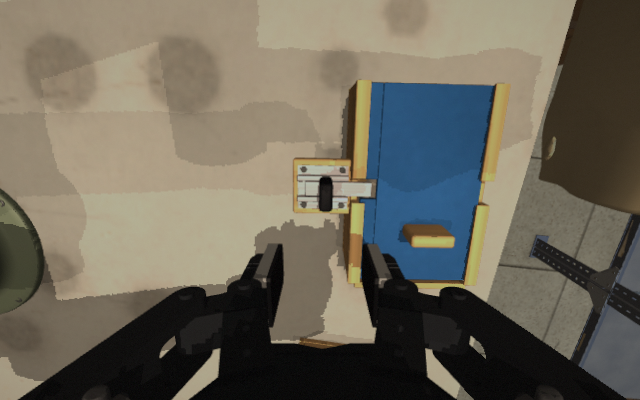

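```bash
python3 - <<'E'
from h import *
im=cv2.imread('pics/w1.png')[70:300,280:520]
cv2.imwrite('pics/w1c.png',cv2.resize(im,None,fx=2.5,fy=2.5,interpolation=cv2.INTER_CUBIC))
for p in [(358,81),(508,84),(349,284),(475,285)]: print(p,onz('wrist',p,90).round(1))
print(onz('wrist',(325.5,197),120).round(1),onz('wrist',(432,241.5),120).round(1))
E
```

```text
(358, 81) [491.9 254.2  90. ]
(508, 84) [623.8 268.   90. ]
(349, 284) [512.2  56.1  90. ]
(475, 285) [645.1  70.   90. ]
[475.  154.6 120. ] [575.6 124.7 120. ]
```

View pics/w1c.png

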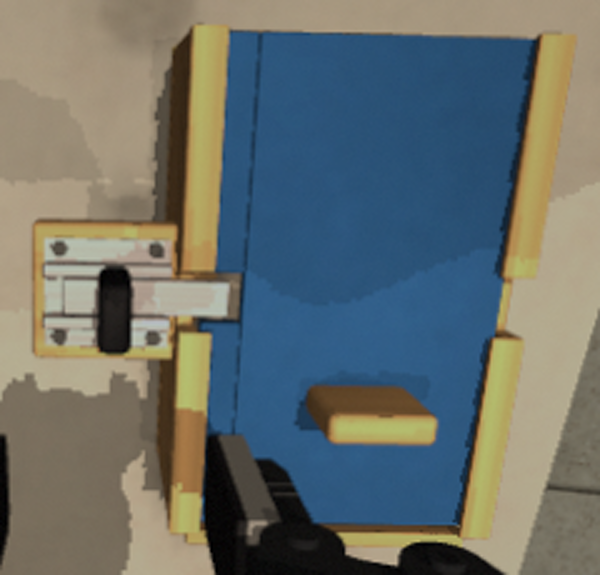

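Wrist view: bolt fin at about (325,195), lid fin top at (432,241), both within 2 mm of the triangulation. Rail corners give a yaw of 6.0°. Descending over the bolt fin.

```bash
python3 -m jog '[[0.5,0.09,-0.12,0.18],[0.9,0,0,0],[0.9,0,0,0],[0.7,0,0,0],[0,0,0,0],[0,0,0,0]]' 45
python3 -c "
from h import *
cv2.imwrite('pics/w2.png',vision.camera('wrist'));cv2.imwrite('pics/s2.png',vision.camera('side')[180:330,240:440])
plan((474.5,153.5,122),6.0)"
```

```text
t: 4.45
position: [473.9, 153.6, 165.7]
ee_rot: [0.525, 0.472, 0.526, -0.474]
contact_force: [-0.1, -0.1, 0.4]
opening: 45.0
t 4.55 pos [475.7 153.8 167.5] tool x [ 0.002  0.    -1.   ] jaw 6.1 shift mm [45.5 -1.3  0.2] rows [ 1.52 -0.04  0.01] turn 0.1 rows 0.02 q6 1.63
```

View pics/w2.png

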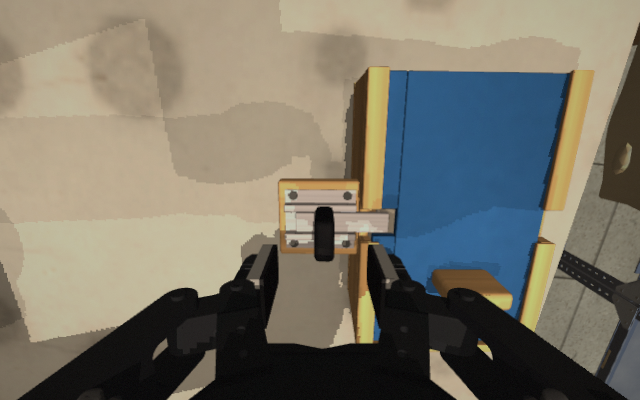

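View pics/s2.png

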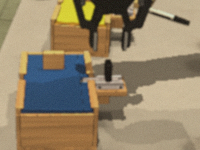

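The jaws straddle the fin in x (fin at column 324, pads at 265 and 378). Descending 45 mm.

```bash
python3 -m jog '[[0.5,0,0,0],[0.5,0,0,0],[0.3,0,0,0],[0.2,0,0,0],[0,0,0,0]]'
python3 -c "
from h import *
cv2.imwrite('pics/w3.png',vision.camera('wrist'));cv2.imwrite('pics/s3.png',cv2.resize(vision.camera('side')[180:330,240:440],None,fx=3,fy=3))
plan((474.5,153.5,122),6.0)"
```

```text
t: 4.97
position: [474.7, 153.7, 121.1]
ee_rot: [0.526, 0.473, 0.526, -0.473]
contact_force: [-0.4, -1.1, 1.3]
opening: 45.0
t 5.0667 pos [475.2 153.8 121.9] tool x [ 0.001  0.    -1.   ] jaw 6.1 shift mm [-0.1 -0.8  0.2] rows [-0.   -0.03  0.01] turn 0.1 rows 0.02 q6 1.63
```

View pics/w3.png

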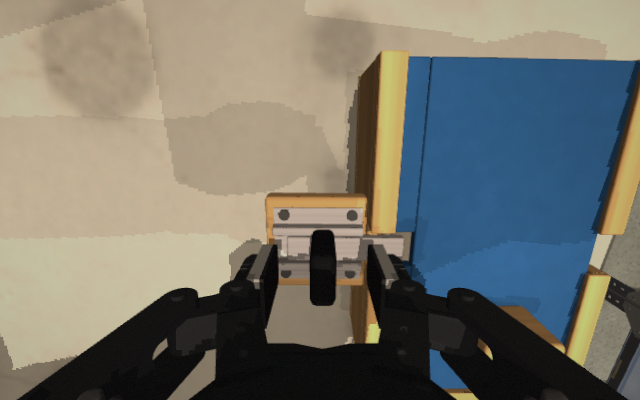

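View pics/s3.png

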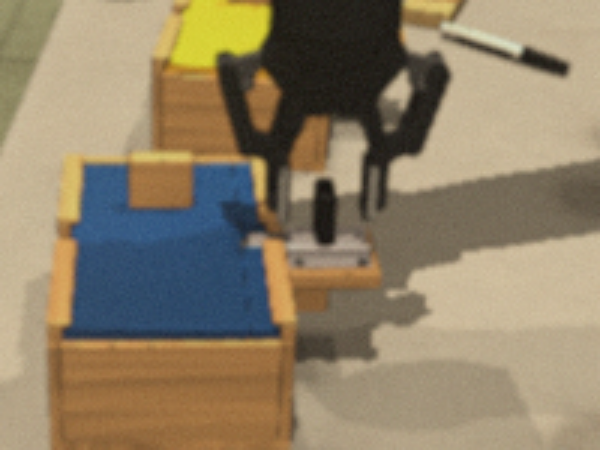

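```bash
python3 -m jog '[[0,0,0,0],[0,0,0,0],[0,0,0,0],[0,0,0,0],[0,0,0,0],[0,0,0,0],[0,0,0,0],[0,0,0,0]]' 0
python3 -c "
from h import *
cv2.imwrite('pics/w4.png',vision.camera('wrist'))
plan((474.5,153.5,122),6.0);print(manip.get_obs()['opening'])"
```

```text
t: 5.73
position: [475.2, 153.8, 122.0]
ee_rot: [0.526, 0.473, 0.525, -0.473]
contact_force: [-1.0, 0.4, 6.3]
opening: 10.7
t 5.7833 pos [475.3 153.7 122. ] tool x [ 0.001  0.    -1.   ] jaw 6.1 shift mm [-0.  -0.8  0.2] rows [-0.   -0.03  0.01] turn 0.1 rows 0.01 q6 1.63
10.615449982866174
```

View pics/w4.png

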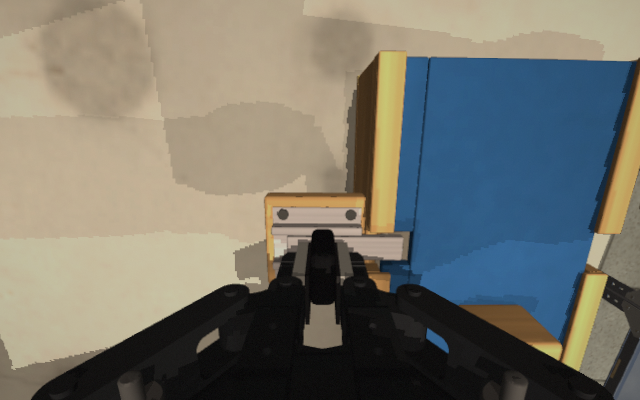

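Gripped at 10.7 mm opening. Drawing back.

```bash
python3 -m jog '[[0,-0.1,0,0],[0,-0.15,0,0],[0,-0.15,0,0],[0,-0.15,0,0],[0,-0.15,0,0],[0,-0.1,0,0],[0,0,0,0]]'
python3 -m jog '[[0,-0.1,0,0],[0,-0.1,0,0],[0,0,0,0]]'
```

```text
t: 6.37
position: [450.7, 151.3, 121.9]
ee_rot: [0.526, 0.473, 0.526, -0.472]
contact_force: [-1.1, 0.4, 7.2]
opening: 10.8
t: 6.62
position: [445.9, 150.8, 121.9]
ee_rot: [0.526, 0.474, 0.525, -0.472]
contact_force: [3.4, 1.3, 4.6]
opening: 10.9
```

```bash
python3 -m jog '[[0,-0.06,0,0],[0,0,0,0]]'
python3 -c "
from h import *
cv2.imwrite('pics/w5.png',vision.camera('wrist'));cv2.imwrite('pics/s5.png',cv2.resize(vision.camera('side')[180:330,240:440],None,fx=3,fy=3))"
```

```text
t: 6.78
position: [445.8, 150.8, 122.0]
ee_rot: [0.527, 0.474, 0.525, -0.471]
contact_force: [7.7, 2.2, 0.0]
opening: 10.5
```

View pics/w5.png

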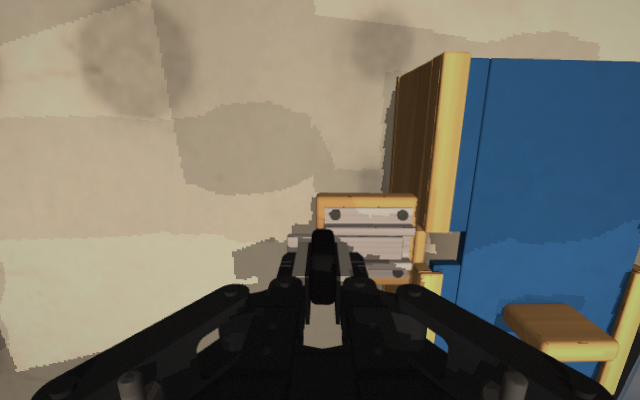

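View pics/s5.png

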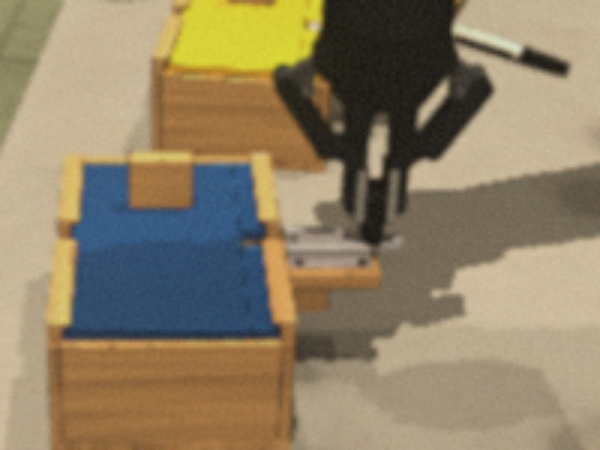

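At the stop: fin shifted 29.5 mm, force rising, tongue out of the notch. Releasing, lifting and turning for the lid fin.

```bash
python3 -m jog '[[0,0.06,0,0],[0,0,0,0],[0,0,0,0],[0,0,0,0],[0,0,0,0]]' 35
python3 -m jog '[[-0.3,0,0,0],[-0.7,0,0,0],[-0.9,0,0,0],[-0.9,0,0,0],[-0.9,0,0,0],[0,0,0,0]]' 45
python3 -m jog '[[0,0,0,-1],[0,0,0,-1],[0,0,0,-1],[0,0,0,-1],[0,0,0,-1],[0,0,0,-1],[0,0,0,-1],[0,0,0,-1]]'
python3 -m jog '[[0,0,0,-1],[0,0,0,-1],[0,0,0,-1],[0,0,0,-1],[0,0,0,-1],[0,0,0,-1],[0,0,0,-1],[0,0,0,-1]]'
python3 -m jog '[[0,0,0,-1],[0,0,0,-1],[0,0,0,-1],[0,0,0,-1],[0,0,0,-1],[0,0,0,-1],[0,0,0,-0.5],[0,0,0,0]]'
python3 -c "
from h import *
cv2.imwrite('pics/w6.png',vision.camera('wrist'))
plan((575.8,124,185),96)"
```

```text
t: 7.3
position: [444.1, 150.4, 120.9]
ee_rot: [0.526, 0.472, 0.526, -0.473]
contact_force: [0.2, -0.3, -0.6]
opening: 35.0
t: 7.8
position: [447.6, 151.1, 237.8]
ee_rot: [0.528, 0.475, 0.524, -0.47]
contact_force: [1.3, 0.1, -1.1]
opening: 45.1
t: 8.47
position: [444.6, 150.5, 232.3]
ee_rot: [0.636, 0.308, 0.636, -0.308]
contact_force: [-0.5, -0.0, -0.2]
opening: 45.5
t: 9.13
position: [444.6, 150.4, 232.3]
ee_rot: [0.697, 0.121, 0.697, -0.121]
contact_force: [0.2, 0.4, -0.0]
opening: 45.1
t: 9.8
position: [444.6, 150.4, 232.3]
ee_rot: [0.706, -0.038, 0.706, 0.038]
contact_force: [-0.5, -0.1, -0.6]
opening: 45.1
t 9.85 pos [444.7 150.5 232.3] tool x [-0. -0. -1.] jaw 96.0 shift mm [ 47.3 -40.1 127.6] rows [ 1.58 -1.34  4.25] turn 0.0 rows 0.01 q6 0.06
```

View pics/w6.png

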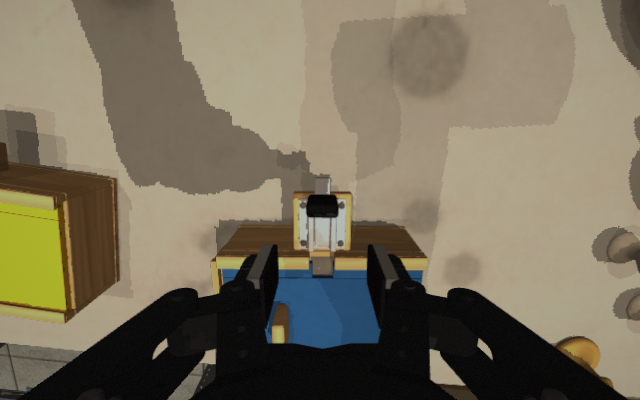

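The bolt stays drawn: its fin is at (322,206) with the tongue clear of the lid notch. Moving above the lid fin.

```bash
python3 -m jog '[[0.2,-0.2,0.7,0],[0.2,-0.2,0.7,0],[0.2,-0.2,0.7,0],[0.2,-0.2,0.7,0],[0.2,-0.2,0.7,0],[0.3,-0.3,0.75,0],[0.28,-0.04,0,0],[0,0,0,0]]'
python3 -c "
from h import *
cv2.imwrite('pics/w7.png',vision.camera('wrist'));cv2.imwrite('pics/s7.png',cv2.resize(vision.camera('side')[180:330,240:440],None,fx=3,fy=3));cv2.imwrite('pics/c7.png',cv2.resize(vision.camera('scene')[150:300,160:360],None,fx=3,fy=3))
plan((575.8,124,122.5),96)"
```

```text
t: 10.52
position: [575.4, 123.4, 182.6]
ee_rot: [0.705, -0.037, 0.707, 0.037]
contact_force: [-1.0, 0.2, -1.0]
opening: 45.1
t 10.6667 pos [574.9 124.3 184.9] tool x [-0.001  0.    -1.   ] jaw 96.1 shift mm [62.4 -0.4  1. ] rows [ 2.08 -0.01  0.03] turn 0.1 rows 0.02 q6 -0.02
```

View pics/w7.png

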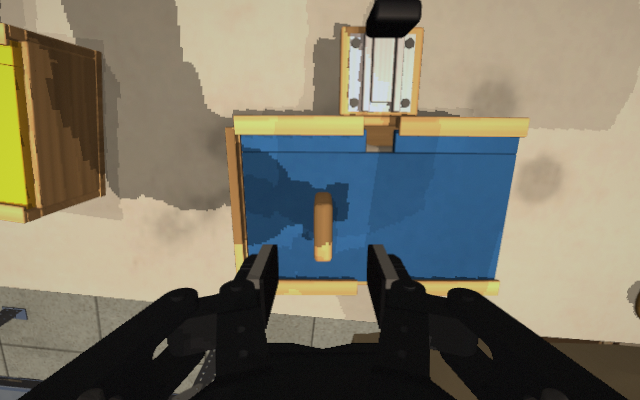

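View pics/s7.png

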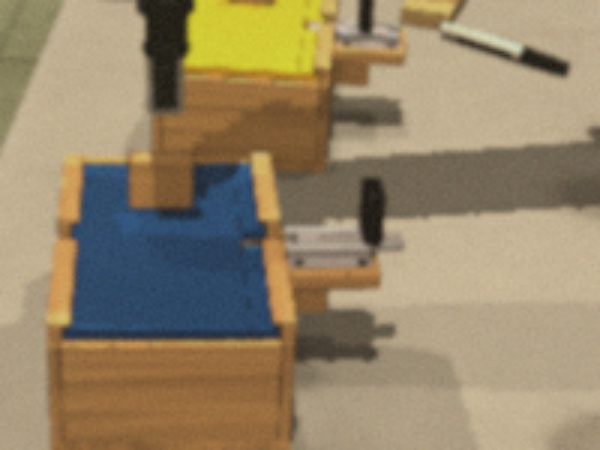

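View pics/c7.png

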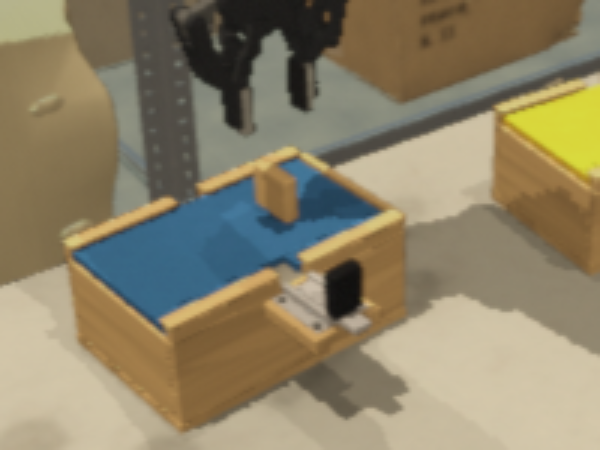

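Centred over the lid fin: it is at column 323, midway between the pads at 265 and 378. Descending and gripping.

```bash
python3 -m jog '[[0.5,0,0.03,0],[0.6,0,0,0],[0.5,0,0,0],[0.3,0,0,0],[0.16,0,0,0],[0,0,0,0],[0,0,0,0]]'
python3 -m jog '[[0,0,0,0],[0,0,0,0],[0,0,0,0],[0,0,0,0],[0,0,0,0],[0,0,0,0],[0,0,0,0]]' 0
```

```text
t: 11.25
position: [577.0, 124.4, 123.8]
ee_rot: [0.706, -0.038, 0.706, 0.038]
contact_force: [0.8, -0.2, 0.3]
opening: 44.7
t: 11.83
position: [577.5, 124.2, 124.1]
ee_rot: [0.707, -0.037, 0.706, 0.037]
contact_force: [-1.3, -0.1, 5.5]
opening: 10.5
```

Gripped at 10.5 mm. Sliding 90 mm along tool +y (case +y).

```bash
python3 -m jog '[[0,0.15,0,0],[0,0.3,0,0],[0,0.3,0,0],[0,0.3,0,0],[0,0.3,0,0],[0,0.3,0,0],[0,0.15,0,0],[0,0,0,0]]'
python3 -m jog '[[0,0.3,0,0],[0,0.3,0,0],[0,0.3,0,0],[0,0.15,0,0],[0,0.08,0,0],[0,0,0,0]]'
python3 -c "
from h import *
s,M=pose();p=s['position']-[577.5,124.2,124.1];print(p,M[:,1]@p)
cv2.imwrite('pics/s8.png',cv2.resize(vision.camera('side')[180:380,240:440],None,fx=3,fy=3))"
```

```text
t: 12.5
position: [572.1, 178.9, 124.1]
ee_rot: [0.707, -0.037, 0.705, 0.038]
contact_force: [0.1, 2.3, 6.3]
opening: 10.6
t: 13.0
position: [568.7, 212.2, 124.1]
ee_rot: [0.707, -0.037, 0.705, 0.038]
contact_force: [1.1, 0.4, 5.7]
opening: 10.8
[-8.77026196e+00  8.80006787e+01 -2.18390825e-02] 88.43440216576148
```

View pics/s8.png

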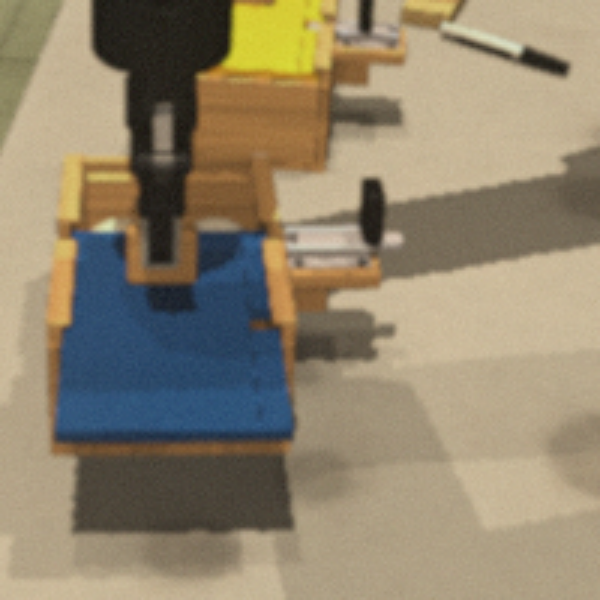

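```bash
python3 -m jog '[[0,0.08,0,0],[0,0,0,0],[0,0,0,0]]'
python3 -m jog '[[0,0,0,0],[0,0,0,0],[0,0,0,0],[0,0,0,0],[0,0,0,0]]' 40
python3 -m jog '[[-0.3,0,0,0],[-0.6,0,0,0],[-0.8,0,0,0],[-0.8,0,0,0],[-0.8,0,0,0],[-0.3,0,0,0],[0,0,0,0],[0,0,0,0]]'
python3 -c "
from h import *
print(manip.get_obs())
cv2.imwrite('pics/s9.png',cv2.resize(vision.camera('side')[180:380,240:440],None,fx=3,fy=3));cv2.imwrite('pics/c9.png',cv2.resize(vision.camera('scene')[120:320,130:360],None,fx=3,fy=3))"
```

```text
t: 13.3
position: [568.7, 212.9, 124.1]
ee_rot: [0.707, -0.038, 0.705, 0.036]
contact_force: [1.4, -3.7, 5.3]
opening: 10.6
t: 13.72
position: [567.0, 214.0, 122.7]
ee_rot: [0.706, -0.038, 0.706, 0.038]
contact_force: [0.3, -0.3, 0.3]
opening: 40.0
t: 14.38
position: [567.4, 214.0, 231.0]
ee_rot: [0.706, -0.038, 0.706, 0.038]
contact_force: [-0.4, -0.2, -0.5]
opening: 39.7
{'t': 14.3833, 'q': array([ 2.39024338e-01,  4.46605807e-01, -7.73073102e-02,  1.04627785e+00,
        4.43648163e-05,  1.32661983e-01]), 'joint_vel': array([-0.00047042,  0.02573526, -0.03263442, -0.0057919 ,  0.00117546,
        0.00036329]), 'tau': array([ 3.41919484e-02, -5.23325658e+01,  2.74377877e+01,  7.29043270e-02,
        1.49182139e-03, -1.91651261e-04]), 'position': array([567.35763468, 214.02177363, 231.02868534]), 'ee_rot': array([ 0.70631449, -0.03753209,  0.70589961,  0.03764201]), 'contact_force': array([-0.35770937, -0.20904847, -0.4944632 ]), 'ft_torque': array([0.01420152, 0.01199031, 0.01354535]), 'opening': 39.739319267252675}
```

View pics/s9.png

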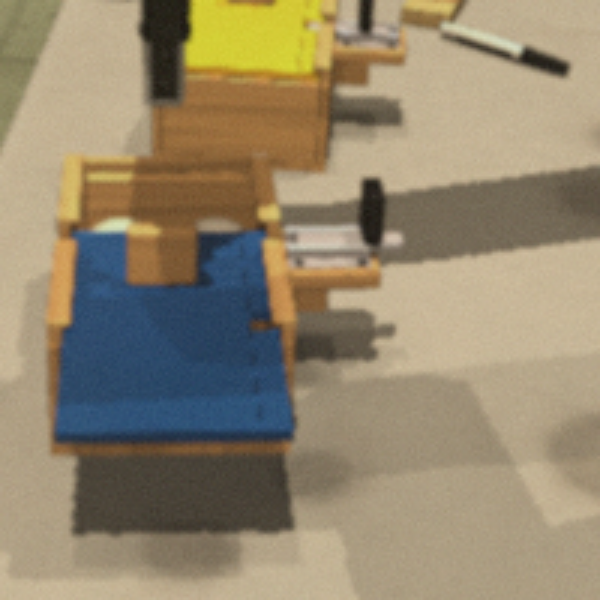

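View pics/c9.png

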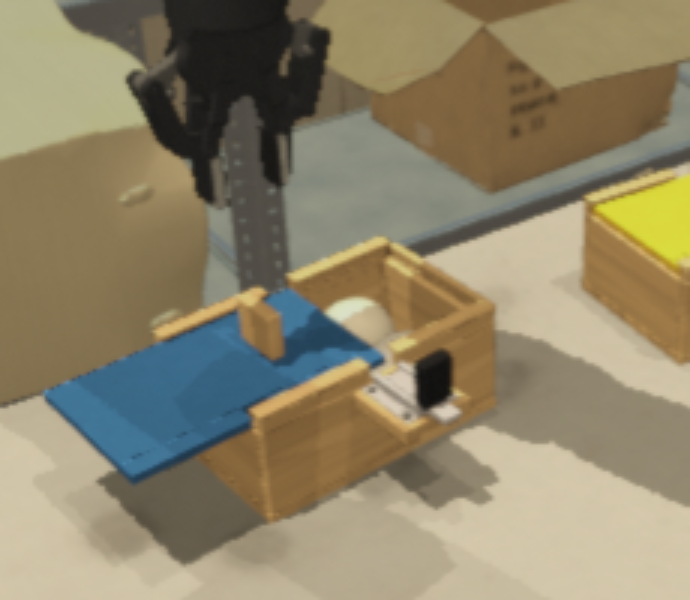

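The lid stands fully open with the bulbs visible, the bolt is still drawn and the gripper is clear. Handing in.

```bash
python3 -c "
from rig import manip
print(manip.finish_job())"
```

```text
the job is handed in; nothing more can be done
None
```

The blue-lidded case is open. I drew its bolt back about 29.5 mm to its stop, then slid the blue lid about 89 mm to the robot's left. After that I released it and lifted the gripper clear.

- **Last pictures:** both fixed cameras show the lid open with the bulbs visible and the bolt still drawn, and the gripper clear above the case. The yellow-lidded case was not touched.
- **Readings:** contact force after the lift was about zero. The arm's clock read 14.4 s at that point, and force readings during the work stayed under about 10 N.
- **Disagreement:** the case's yaw came out as 5.6–8.6° from the fixed cameras but 6.0° from the wrist camera. I used 6.0°, and both fins gripped and slid without trouble.
- **Not checked:** I inferred the joint values from how far the tool moved and from the pictures, since the interface doesn't report them, and no verdict was given.

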